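# Set the slicer's pull-and-turn thickness selector

## Robot

A 6-joint arm with a two-finger parallel gripper is mounted at the origin on the work surface. World frame = base frame: x ahead of the robot, y to its left, z up, the work surface at z = 0. Lengths are in m, angles in rad, forces in N, time in s.
With the tool pointing down it reaches from about 0.375 to 0.825 m from the base axis. Payload 5.5 kg.
Tool frame: the origin (TCP) lies at the very end of the fingers, on their centre line; the grasp point (between the pads) lies 19 mm behind it; y points along the fingers, x is the direction in which the jaws open and shut, and the axes are right-handed (so a half turn about y gives the same grasp; the last joint's range is limited). The gripper opens to 85 mm and grips with 20 to 120 N. Pads are 22 mm wide; open, the fingers measure 114 mm over their backs; the gripper's body (76 mm by 85 mm) begins 54 mm behind the grasp point. The pads swing forward as they close: fully open they stand 13 mm farther back than shut.
Start: joints at [-1.169, 0.314, -0.047, 1.21, 0, 1.571], TCP at [0.235, -0.552, 0.231] pointing down, gripper open.
Joint ranges: [-2.67, 2.67], [-0.69, 1.73], [-1.03, 1.25], [-2.08, 2.16], [-1.42, 1.45], [-3.14, 3.14]. Speed limits (rad/s): [2.39, 2.39, 3.01, 3.14, 3.14, 3.14].

## Interface

Orientations are given as a unit quaternion [x, y, z, w].
In Python, from cell import * gives the robot as it stands.
- The arm moves only by the shell command python3 -m crank 'ROWS'. ROWS is text: rows parted by semicolons, each of 7 numbers parted by spaces: the gripper's target within -1 to 1 (shut at 1, half-way at 0, fully open at -1), then the shift along the tool's x, y, z in mm, then the turn, a rotation vector about the tool's x, y, z in rad. In form: claw x y z ax ay az; .... A call has exactly 10 rows; each row is the pose to reach, as a shift and turn from the pose measured when the call began, along the tool's axes at that moment; what a row does not reach only later rows make up. A row lasts 1/8 s, in which the tool goes at most 62.5 mm and 10.7 degrees, less where a joint would pass 70% of its speed; a pose out of reach is approached as far as the arm can. A call with a gripper value outside its range is refused whole. The fingers move at their own pace and stop on an object; the grip force is fixed at half the most. Time passes only in rows, so rows that repeat a pose let the fingers close, or fill a call up. It gives the time, the measured TCP pose, the force and the opening at its end, in the units of the state.
- state(): the state, without advancing time (a new reading comes with each control period).
- snapshot(name): name is "side" or "top" or "wrist"; returns a dict with "pixels" (420x560x3 uint8, red, green, blue), "fx", "fy", "cx", "cy" (pixels), "R" (3x3) and "t" (3): a world point X has camera coordinates R X + t; the wrist camera has in their place "mount" (4x4, takes a point from camera to tool coordinates, whose origin is the TCP and whose axes are the tool frame's). Camera axes: x right, y down, z forward; pixel columns grow to the right and rows downward; lengths in m; the calibration is good to about 2 mm. The wrist camera is an equidistant fisheye: a pixel r from the principal point sees the ray r / f radians off the axis. A picture is of the moment at which its call begins: read the wrist's pose just before it. There is no depth.
- job_done(): hands the job in, once; it reports no verdict.
The state is a dict: "time": time; "joint_pos": joint angles; "dq": joint speeds; "effort": joint torques, N m; "tcp_pos": TCP position; "ee_rot": TCP orientation; "force": force on the tool from outside, world axes, zero at the start; "wrist_torque": the same for the moment, N m; "width": opening from 0.0 (shut) to 1.0 (fully open).
Only numpy, scipy, OpenCV 4.12 (cv2) and the standard library are available. Lean on these libraries where they do the work, as an engineer would, in place of code of your own. Each camera call takes 0.05 s, during which the arm holds its last target.

## Task

Set the vegetable slicer to its two-pip thickness: pull its sprung selector knob straight up, turn it clockwise past the single pip to the two pips and let it drop fully home into the notch there, then let go. The pips are only a rough guide, so feel for the notch; never force the knob round against the notches, jam it down on them or wrench it up against its stop. Leave everything else on the counter as it stands.

Things in the scene. Friction and masses are not known exactly. Their poses are not given: they have to be found in the camera images.
- slicer: Aluminium hand-cranked vegetable slicer, fixed. Origin on the counter under the selector's vertical axis, z up. Housing x -100 to 100, y -100 to 260 mm, flat deck 90 mm up; crank at y 260 to 335 mm. Rows of raised black pips (8 mm wide, first 53 mm from the axis, next ones 12 mm farther out) at 3 degrees (one pip), -29 (two), -60 (three) about z from x; clockwise from above is negative.
- hopper (a point): Top of the pusher in the slicer's round steel hopper, on the hopper's axis: 195 mm along the slicer's y, 217 mm above the counter. The hopper is up to 104 mm wide; keep clear of it.
- knob: Black selector knob, vertical axis, x along the bar to the pointer. Skirt disc 80 mm wide, top 20 mm above the deck when home; on it a grip bar 60 mm long, 16 thick, 32 high. It weighs about 0.12 kg, is sprung down (6 N home, 10 N at the stop) and greased (drag 2 N at 50 mm/s). Starts in a wide parked pocket, at 14 to 55 degrees about z from the slicer's x. Turns freely when clear.
- knob_grip (a point): Point on the selector's axis inside the grip bar, 9 mm below its top, 23 mm above the skirt, 43 mm above the deck when home. The bar can be gripped across its 16 mm from above.
- pointer (a point): Outer tip of the white pointer nose on the skirt, 46 mm from the axis, 20.5 mm above the deck when home.
- tooth (a point): Foot of the flat-ended tooth under the skirt, hidden, 33 mm from the axis on the pointer's side; tooth 6 mm wide. At home it sits 6 mm deep in a hidden index ring: wide parked pocket, then clockwise three 8 mm notches, 31.5 degrees apart, flat lands between. Knob and slicer must not press on each other with more than 30 N (about 1 N m against a notch's side).
- mark_two (a point): Point on the deck on the line of the two pips, 46 mm from the axis (7 mm inside the first pip): roughly where the pointer should point. The ring may have slipped: each notch lies within 12 degrees either way of its pips, all by the same angle. The tooth enters only within about 2 degrees of its notch (1 mm play to each side); elsewhere it stays up on a land.
- plunger (a joint): How far the knob is pulled up, m: 0 fully home in a notch or pocket; 0.005 to 0.006 riding on a land; clear to turn above 0.006; hard stop at 0.014.
- cutter: Bystander: spare steel cutter ring, 52 mm wide, 6 mm thick, lying on the slicer's deck between knob and hopper; origin under its centre.
- shaker: Bystander: small glass shaker, 30 mm wide, 60 mm high, on the corner of the slicer's deck; origin under its centre.
- jug: Bystander: open yellow plastic jug, 112 mm wide, 190 mm high; origin under its centre.
- jar: Bystander: glass storage jar with a steel lid, 90 mm wide, 150 mm high; origin under its centre.
- mug: Bystander: mug, 80 mm wide, 85 mm high; origin under its centre.
- tumbler: Bystander: clear tumbler, 68 mm wide, 100 mm high; origin under its centre.
- spoon: Bystander: wooden spoon lying on the counter; origin under its centre.

How it is judged:
On the way, in this order (a step that is already met when the one before it is completed fails the run):
1. the knob is pulled up clear of its parked pocket (value of joint plunger above 0.006 m), for 0.1 s.
2. still pulled out (or riding on the ring), it is turned to the two pips (value of joint plunger above 0.004 m and horizontal distance between pointer and mark_two below 0.018 m).
At the end, for the whole second after the job is handed in: The knob has dropped fully home (pulled out less than 1.5 mm) in the notch of the two pips (pointer tip within 12.6 mm of the two-pip mark, seen from above) and is at rest (horizontal distance between pointer and mark_two below 0.0126 m and value of joint plunger below 0.0015 m and linear speed of knob below 0.01 m/s); the robot touches nothing.
It fails at once if the knob and the slicer press on each other with more than 30 N (forced round, jammed down, or wrenched against the stop) (contact force between knob and slicer above 30 N).
It fails at once if a bystander is shifted by more than 30 mm (distance of any of cutter, shaker, jug, jar, mug, tumbler, spoon from where it was at the start of the episode above 0.03 m).
It also fails if it takes over 48 s, if anything falls off the work surface, if the arm or the gripper's body presses on something with over 40 N, if the wrist force passes 120 N, or if a joint passes its speed limit or range.

## Working session

There is one attempt and no reset: what is moved stays moved. The work goes in short steps, Python scripts to look and compute and a shell command to move; the robot and the scene stay as the last step left them, time stands still between calls to the robot, and variables do not carry over. Pictures are saved under pics/ and viewed, and the job is handed in when it is done.

```bash
ls; mkdir -p pics
python3 - <<'E'
from cell import *
import cv2,numpy as np,pickle
s=state();print(s)
for n in ["side","top","wrist"]:
    p=snapshot(n);cv2.imwrite(f"pics/{n}0.png",p["pixels"][:,:,::-1]);pickle.dump(p,open(f"{n}0.pkl","wb"))
    print(n,{k:v for k,v in p.items() if k!="pixels"})
E
```

```text
pics
{'time': 0.0, 'joint_pos': array([-1.16899187e+00,  3.14251052e-01, -4.81011889e-02,  1.21022189e+00,
        1.34112275e-05,  1.57076522e+00]), 'dq': array([-0.00107811, -0.00032722,  0.00181368,  0.00039497, -0.00200106,
       -0.00141954]), 'effort': array([-2.38389795e-03, -5.39585567e+01,  3.39751196e+01,  1.90181454e-02,
       -2.23369943e-04, -2.74353971e-05]), 'tcp_pos': array([ 0.23441603, -0.55165722,  0.23040989]), 'ee_rot': array([-0.58937526,  0.39067898, -0.38963582,  0.59007683]), 'force': array([ 1.12291779, -0.89279891, -0.1357189 ]), 'wrist_torque': array([ 0.06880182, -0.03616609, -0.06362892]), 'width': 1.0040462952779707}
side {'fx': 513.0023739847979, 'fy': 513.0023739847979, 'cx': 270.0083287522084, 'cy': 203.73305145202775, 'R': array([[-0.69075831, -0.72272243,  0.0229182 ],
       [-0.42211093,  0.37730286, -0.82429662],
       [ 0.58709055, -0.57906376, -0.56569413]]), 't': array([0.35307681, 0.3265502 , 1.17384637])}
top {'fx': 472.2272745774154, 'fy': 472.2272745774154, 'cx': 280.71771228144314, 'cy': 203.90791235486324, 'R': array([[-0.00370781, -0.99999245,  0.00116293],
       [-0.99262944,  0.00353963, -0.12113737],
       [ 0.12113234, -0.00160351, -0.99263507]]), 't': array([0.01261601, 0.51980634, 1.35445444])}
wrist {'fx': 325.19226210127806, 'fy': 325.19226210127806, 'cx': 278.3229532751392, 'cy': 212.43418348506955, 'mount': array([[ 9.99999718e-01, -1.40983842e-04, -7.37762351e-04,
         1.05417281e-04],
       [ 6.60797183e-04, -3.01840940e-01,  9.53358070e-01,
        -1.41141939e-01],
       [-3.57094965e-04, -9.53358289e-01, -3.01840762e-01,
         7.70995842e-02],
       [ 0.00000000e+00,  0.00000000e+00,  0.00000000e+00,
         1.00000000e+00]])}
```

View pics/top0.png

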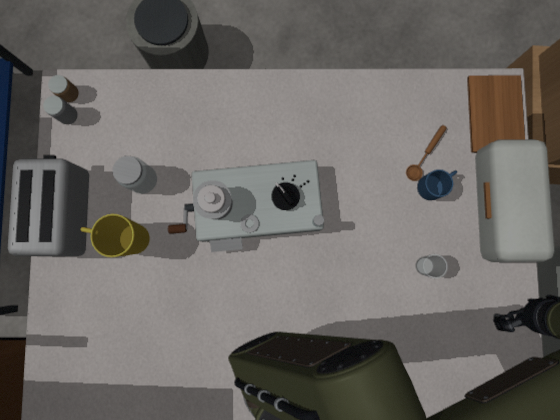

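View pics/side0.png

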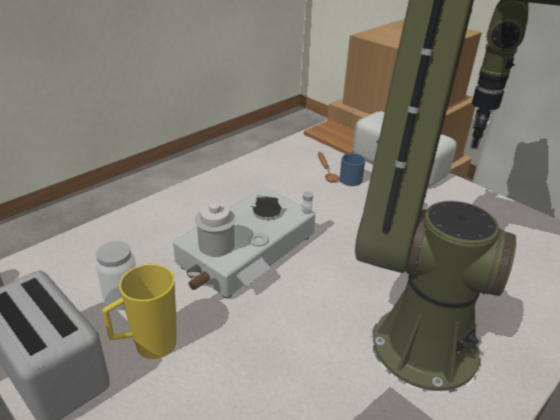

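View pics/wrist0.png

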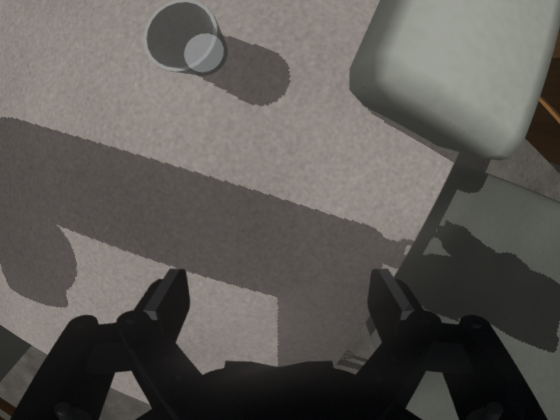

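Run:
```python
import cv2
a=cv2.imread("pics/top0.png")[150:250,180:335];cv2.imwrite("pics/topz.png",cv2.resize(a,None,fx=5,fy=5,interpolation=cv2.INTER_CUBIC))
a=cv2.imread("pics/side0.png")[180:290,170:325];cv2.imwrite("pics/sidez.png",cv2.resize(a,None,fx=5,fy=5,interpolation=cv2.INTER_CUBIC))
```

```text
(no output)
```

View pics/topz.png

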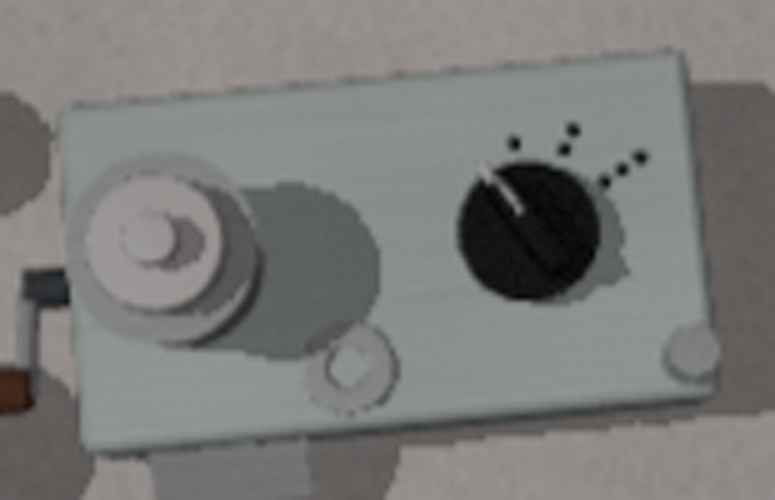

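View pics/sidez.png

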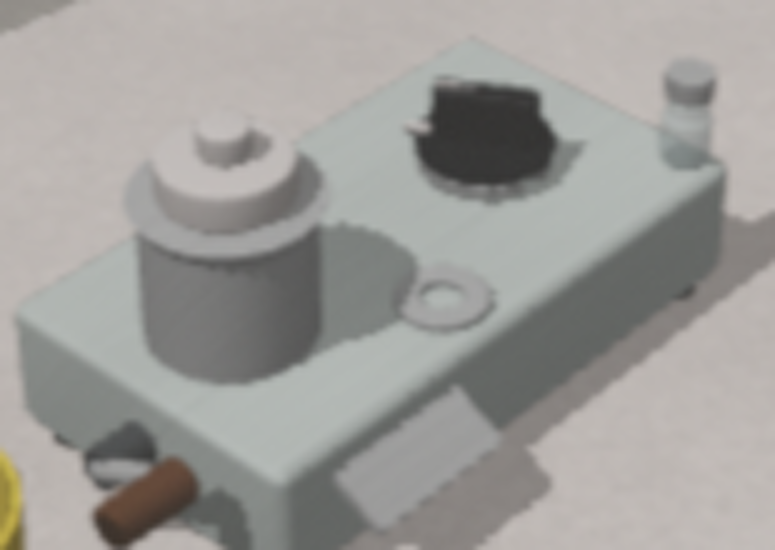

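```bash
cat > h.py <<'E'
import numpy as np,pickle
from scipy.optimize import least_squares
from scipy.spatial.transform import Rotation as Ro
def proj(p,X):
    c=(p["R"]@np.atleast_2d(X).T).T+p["t"]; return np.c_[p["cx"]+p["fx"]*c[:,0]/c[:,2],p["cy"]+p["fy"]*c[:,1]/c[:,2]]
def unproj(p,uv,z):
    d=np.array([(uv[0]-p["cx"])/p["fx"],(uv[1]-p["cy"])/p["fy"],1]);d=p["R"].T@d;o=-p["R"].T@p["t"];return o+d*(z-o[2])/d[2]
E
python3 - <<'E'
from h import *
p=pickle.load(open("top0.pkl","rb")); q=pickle.load(open("side0.pkl","rb"))
z=lambda a:np.array(a)/5+[180,150]-.4
zs=lambda a:np.array(a)/5+[170,180]-.4
P=[];U=[]
def pip(a,r): a=np.radians(a); return [r*np.cos(a),r*np.sin(a),.091]
pts=[pip(3,.053),pip(-29,.053),pip(-29,.065),pip(-60,.053),pip(-60,.065),pip(-60,.077),[.1,.26,.09],[.1,-.1,.09],[-.1,-.1,.09],[-.1,.26,.09]]
uv=z([[514,143],[565,150],[573,130],[605,183],[622,170],[641,157],[62,108],[682,52],[715,398],[85,450]])
pts=np.array(pts)
S=np.array([[.1,.26,.09],[.1,-.1,.09],[-.1,-.1,.09],[-.1,.26,.09]]); us=zs([[18,315],[473,37],[724,167],[285,485]])
def tf(v,X): 
    c,s=np.cos(v[2]),np.sin(v[2]); return np.c_[v[0]+c*X[:,0]-s*X[:,1],v[1]+s*X[:,0]+c*X[:,1],X[:,2]]
x0=[.6,0,0]
for nm,f in [("top",lambda v:(proj(p,tf(v,pts))-uv).ravel()),("pips",lambda v:(proj(p,tf(v,pts[:6]))-uv[:6]).ravel()),("both",lambda v:np.r_[(proj(p,tf(v,pts))-uv).ravel(),(proj(q,tf(v,S))-us).ravel()])]:
    r=least_squares(f,x0); print(nm,r.x,np.degrees(r.x[2]),np.round(r.fun,1))
v=r.x
print("ctr skirt",unproj(p,z([529,232]),.11))
a=unproj(p,z([487,172]),.1105);b=unproj(p,z([550,275]),.142); print(a,b)
d=a[:2]-v[:2];print("pointer ang slicer",np.degrees(np.arctan2(d[1],d[0])-v[2]),np.linalg.norm(d))
h=np.array([[0,.195,.217]]);print("hopper pred top",(proj(p,tf(v,h))-[180,150]+.4)*5,tf(v,h))
E
```

```text
top [ 0.53267471 -0.00179276  0.0854216 ] 4.894297301261461 [ 0.1  0.2  0.2  0.2  0.3  0.4 -0.1 -0.1 -0.   0.1 -0.3  0.3 -1.4 -1.1
  1.  -0.9  1.5 -0.2 -1.2  0.9]
pips [ 0.53317581 -0.00179686  0.08638567] 4.949534220918726 [ 0.1  0.   0.1  0.   0.2  0.2 -0.1 -0.3 -0.  -0.1 -0.4  0.1]
both [ 0.53195081 -0.00235459  0.0938342 ] 5.376303573416137 [ 0.2  0.5  0.2  0.4  0.3  0.6  0.   0.   0.1  0.2 -0.3  0.3 -1.4 -0.
  0.9 -1.   1.9 -0.2 -0.7  2.  -2.4 -1.6 -1.  -0.8  1.9 -0.8 -0.9  0.1]
ctr skirt [ 0.53233002 -0.00221647  0.11      ]
[0.56603232 0.02098517 0.1105    ] [ 0.50440831 -0.013064    0.142     ]
pointer ang slicer 29.027891589256093 0.041307298420517696
hopper pred top [[150.08685031 240.6818136 ]] [[0.51367999 0.19178757 0.217     ]]
```

```bash
cat >> h.py <<'E'
def plan(s,pos,jaw_deg,axis_down=True):
    """shift mm & rotvec in tool frame to reach pos with tool y down, tool x at world angle jaw_deg"""
    R0=Ro.from_quat(s["ee_rot"]);a=np.radians(jaw_deg)
    x=np.array([np.cos(a),np.sin(a),0]);y=np.array([0,0,-1.]);z=np.cross(x,y)
    R1=Ro.from_matrix(np.c_[x,y,z])
    d=R0.inv().apply(np.array(pos)-s["tcp_pos"])*1000
    return np.round(d,1),np.round((R0.inv()*R1).as_rotvec(),4)
def jaw(s):
    x=Ro.from_quat(s["ee_rot"]).as_matrix();return np.degrees(np.arctan2(x[1,0],x[0,0])),x[:,1]
E
python3 - <<'E'
from cell import *
from h import *
s=state();print(jaw(s))
for j in (124,-56): print(plan(s,[.5325,-.002,.25],j))
E
```

```text
(np.float64(-66.9810457381178), array([-5.04306289e-04,  1.21487827e-03, -9.99999135e-01]))
(array([-389.5,  -18.9,  489.3]), array([ 1.9000e-03,  2.9499e+00, -2.0000e-04]))
(array([-389.5,  -18.9,  489.3]), array([-1.000e-04, -1.917e-01, -1.300e-03]))
```

```bash
python3 -m crank '-1 -40 -2 49 0 -0.02 0; -1 -80 -4 98 0 -0.04 0; -1 -120 -6 147 0 -0.06 0; -1 -160 -8 196 0 -0.08 0; -1 -200 -10 245 0 -0.1 0; -1 -240 -12 294 0 -0.12 0; -1 -280 -14 343 0 -0.14 0; -1 -320 -16 392 0 -0.16 0; -1 -360 -18 441 0 -0.18 0; -1 -389.5 -19 489 0 -0.192 0'
python3 - <<'E'
from cell import *
from h import *
import cv2
s=state();print(jaw(s),s["joint_pos"],s["tcp_pos"],s["force"])
p=snapshot("wrist");pickle.dump((s,p),open("w1.pkl","wb"));cv2.imwrite("pics/w1.png",p["pixels"][:,:,::-1])
E
```

```text
time: 1.4
tcp_pos: [0.532, -0.001, 0.2503]
ee_rot: [-0.624, 0.332, -0.331, 0.625]
force: [1.2, -0.6, 0.6]
width: 0.996
(np.float64(-55.926026329583145), array([-3.62014369e-04,  9.33645222e-04, -9.99999499e-01])) [-2.45953143e-03  1.78611079e-01 -1.77773803e-01  1.21477575e+00
  9.32752148e-04  2.54443003e+00] [ 0.5320052  -0.00099984  0.25027313] [ 1.2061384  -0.61867611  0.61478623]
```

View pics/w1.png

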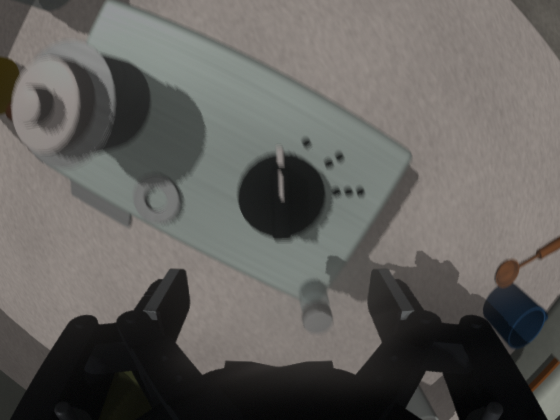

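Run:
```python
import cv2
a=cv2.imread("pics/w1.png")[125:250,225:380];cv2.imwrite("pics/w1z.png",cv2.resize(a,None,fx=5,fy=4.8,interpolation=cv2.INTER_CUBIC).clip(0,255))
```

```text
(no output)
```

View pics/w1z.png

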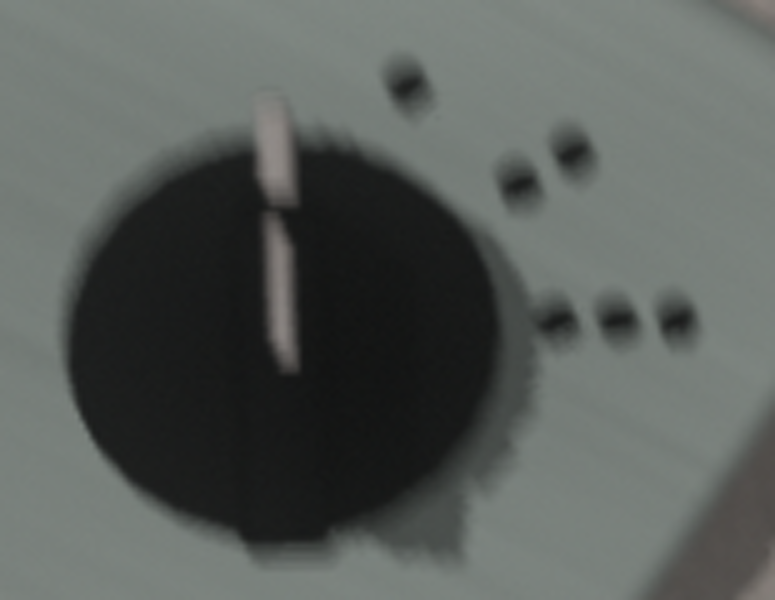

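```bash
cat >> h.py <<'E'
def wproj(s,p,X):
    M=p["mount"];R=Ro.from_quat(s["ee_rot"])
    T=R.inv().apply(np.atleast_2d(X)-s["tcp_pos"])
    c=(T-M[:3,3])@M[:3,:3]; rr=np.hypot(c[:,0],c[:,1]);th=np.arctan2(rr,c[:,2])
    return np.c_[p["cx"]+p["fx"]*th*c[:,0]/rr,p["cy"]+p["fy"]*th*c[:,1]/rr]
def tf(v,X):
    X=np.atleast_2d(X);c,s=np.cos(v[2]),np.sin(v[2]); return np.c_[v[0]+c*X[:,0]-s*X[:,1],v[1]+s*X[:,0]+c*X[:,1],X[:,2]]
def pip(a,r): a=np.radians(a); return [r*np.cos(a),r*np.sin(a),.091]
PIPS=np.array([pip(3,.053),pip(-29,.053),pip(-29,.065),pip(-60,.053),pip(-60,.065),pip(-60,.077)])
def wunproj(s,p,uv,z):
    M=p["mount"];d=np.array(uv)-[p["cx"],p["cy"]];r=np.hypot(*d);th=r/p["fx"]
    c=np.r_[np.sin(th)*d/r,np.cos(th)];R=Ro.from_quat(s["ee_rot"])
    w=R.apply(M[:3,:3]@c);o=s["tcp_pos"]+R.apply(M[:3,3]);return o+w*(z-o[2])/w[2]
E
python3 - <<'E'
from h import *
s,p=pickle.load(open("w1.pkl","rb"))
z=lambda a:np.array(a)/[5,4.8]+[225,125]-.4
uv=z([[409,85],[520,183],[573,152],[558,320],[618,318],[678,318]])
r=least_squares(lambda v:(wproj(s,p,tf(v,PIPS))-uv).ravel(),[.53,0,.09]);v=r.x
print(v,np.degrees(v[2]),np.round(r.fun,1))
A=wunproj(s,p,z([268,97]),.1105);B=wunproj(s,p,z([272,212]),.142);C=wunproj(s,p,z([288,370]),.142);E=wunproj(s,p,z([287,530]),.142)
for q in(A,B,C,E):print(q, "ang/r about axis",np.degrees(np.arctan2(q[1]-v[1],q[0]-v[0])),np.hypot(*(q[:2]-v[:2])))
f=lambda a,b:np.degrees(np.arctan2(a[1]-b[1],a[0]-b[0]))
print(f(A,E),f(B,C),f(B,E),f(A,C))
# skirt ellipse edges left/right/bottom
pts=[wunproj(s,p,z(q),.11) for q in [(68,340),(498,320),(270,140),(130,470),(430,480),(130,205),(420,180)]]
k=least_squares(lambda w:[np.hypot(q[0]-w[0],q[1]-w[1])-w[2] for q in pts],[.53,0,.04]);print("skirt",k.x,k.fun*1e3)
E
```

```text
[ 0.53523567 -0.0014479   0.09278804] 5.316363206209718 [-0.4 -0.3  0.1  0.3  0.4  0.2 -0.1 -0.2  0.1  0.1  0.  -0.1]
[0.57267568 0.02693795 0.1105    ] ang/r about axis 37.16827188066405 0.046984152312907215
[0.56011799 0.01762654 0.142     ] ang/r about axis 37.473275312455755 0.031352261949622505
[0.53954231 0.00062735 0.142     ] ang/r about axis 25.728135784707323 0.004780565911299628
[ 0.5159016  -0.01528023  0.142     ] ang/r about axis -144.41862301308916 0.023772662947202292
36.63512653458781 39.56279697946002 36.65740441370577 38.45244213315998
skirt [ 0.53643532 -0.00132436  0.03829489] [ 0.77268779  0.06748402 -0.24263199 -0.26907354 -0.16623502 -0.52705933
  0.36482807]
```

```bash
python3 -m crank '-1 0 0 0 0 -0.18 0; -1 0 0 0 0 -0.36 0; -1 0 0 0 0 -0.54 0; -1 0 0 0 0 -0.72 0; -1 0 0 0 0 -0.9 0; -1 0 0 0 0 -1.08 0; -1 0 0 0 0 -1.26 0; -1 0 0 0 0 -1.44 0; -1 0 0 0 0 -1.62 0; -1 0 0 0 0 -1.8 0'
python3 - <<'E'
from cell import *
from h import *
s=state();print(jaw(s),s["joint_pos"],plan(s,[.534,-.0016,.22],126.7))
E
```

```text
time: 2.7
tcp_pos: [0.5358, 0.0047, 0.2497]
ee_rot: [-0.645, -0.288, 0.285, 0.648]
force: [0.0, -0.4, -0.6]
width: 1.002
(np.float64(47.83300560603702), array([ 0.0020481 ,  0.00604639, -0.99997962])) [ 0.00499871  0.18386872 -0.17278987  1.2120594   0.00603611  0.74095043] (array([-6. , 29.6, -3. ]), array([ 0.0019, -1.3765,  0.0066]))
```

```bash
python3 -m crank '-1 -1 5 -1 0 -0.18 0; -1 -2 10 -2 0 -0.36 0; -1 -4 15 -3 0 -0.54 0; -1 -6 20 -3 0 -0.72 0; -1 -6 25 -3 0 -0.9 0; -1 -6 29 -3 0 -1.08 0; -1 -6 29.6 -3 0 -1.26 0; -1 -6 29.6 -3 0.002 -1.376 0.006; -1 -6 29.6 -3 0.002 -1.376 0.006; -1 -6 29.6 -3 0.002 -1.376 0.006'
python3 - <<'E'
from cell import *
from h import *
import cv2
s=state();print(jaw(s),s["joint_pos"],s["tcp_pos"],s["force"])
p=snapshot("wrist");pickle.dump((s,p),open("w2.pkl","wb"));cv2.imwrite("pics/w2.png",p["pixels"][:,:,::-1])
E
```

```text
time: 3.95
tcp_pos: [0.5339, -0.0017, 0.2199]
ee_rot: [0.318, 0.632, -0.631, -0.318]
force: [0.8, -0.0, -0.7]
width: 0.999
(np.float64(126.56180341953551), array([-2.87142860e-04,  6.64083169e-04, -9.99999738e-01])) [-3.58544840e-03  1.94749574e-01 -2.27643499e-01  1.14869278e+00
  6.63049415e-04 -6.41709336e-01] [ 0.53390708 -0.0016949   0.21989966] [ 0.77623486 -0.01835268 -0.66613038]
```

View pics/w2.png

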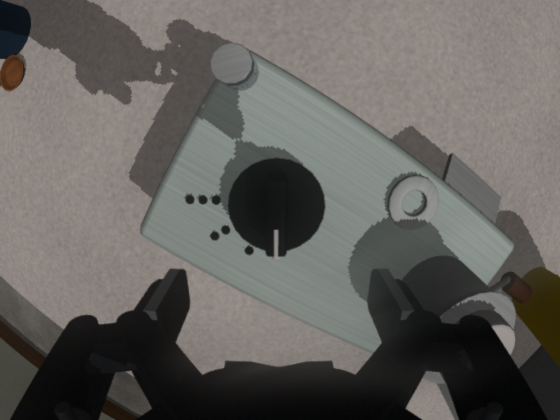

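Run:
```python
import cv2
a=cv2.imread("pics/w2.png")[145:270,175:335];a=cv2.convertScaleAbs(a,alpha=1.8);cv2.imwrite("pics/w2z.png",cv2.resize(a,None,fx=4.8,fy=4.8,interpolation=cv2.INTER_CUBIC))
```

```text
(no output)
```

View pics/w2z.png

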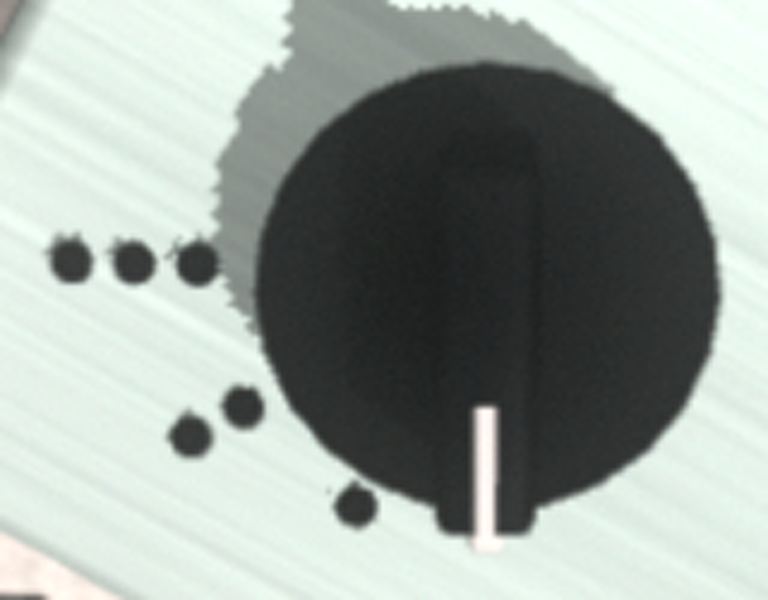

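Run:
```python
from h import *
s,p=pickle.load(open("w2.pkl","rb"))
z=lambda a:np.array(a)/4.8+[175,145]-.4
uv=z([[356,507],[243,408],[190,437],[197,265],[133,263],[71,262]])
r=least_squares(lambda v:(wproj(s,p,tf(v,PIPS))-uv).ravel(),[.53,0,.09]);v=r.x
print(v,np.degrees(v[2]),np.round(r.fun,1))
B=wunproj(s,p,z([485.5,408]),.142);C=wunproj(s,p,z([486,535]),.142);D=wunproj(s,p,z([488,175]),.142)
A=wunproj(s,p,z([487,550]),.1105)
for q in(A,B,C,D):print(q, "ang/r",np.degrees(np.arctan2(q[1]-v[1],q[0]-v[0])),np.hypot(*(q[:2]-v[:2])))
f=lambda a,b:np.degrees(np.arctan2(a[1]-b[1],a[0]-b[0]))
print(f(C,B),f(C,D))
pts=[wunproj(s,p,z(q),.11) for q in [(257,290),(720,290),(490,63),(330,125),(655,125),(310,430),(670,420)]]
k=least_squares(lambda w:[np.hypot(q[0]-w[0],q[1]-w[1])-w[2] for q in pts],[.53,0,.04]);print("skirt",k.x,k.fun*1e3)
```

```text
[ 0.53306297 -0.00404807  0.0893152 ] 5.11738407397523 [ 0.2  0.2 -0.2 -0.2 -0.1 -0.2  0.1 -0.   0.1  0.1 -0.1  0.1]
[0.57020402 0.02297082 0.1105    ] ang/r 36.03465737527292 0.045929055392936825
[ 5.38962631e-01 -1.37486145e-04  1.42000000e-01] ang/r 33.538405592600014 0.007078042257636324
[0.55584923 0.01239825 0.142     ] ang/r 35.82044540410947 0.028101513109655422
[ 0.51011058 -0.02097198  0.142     ] ang/r -143.59685635581866 0.028517209168318573
36.58829325897781 36.1139336350235
skirt [ 0.53206621 -0.00487514  0.03911917] [-0.04525686 -0.04449597 -0.14818726 -0.35652511  0.5927093   0.40527019
 -0.40351428]
```

Run:
```python
from cell import *
from h import *
s=state();print(plan(s,[.534,-.0025,.118],126.3))
```

```text
(array([ -0.8, 101.9,   0.4]), array([0.0002, 0.0049, 0.0007]))
```

```bash
python3 -m crank '-1 -0.5 20 0 0 0.005 0; -1 -0.8 40 0.4 0 0.005 0; 0 -0.8 60 0.4 0 0.005 0; 0.2 -0.8 75 0.4 0 0.005 0; 0.2 -0.8 87 0.4 0 0.005 0; 0.3 -0.8 95 0.4 0 0.005 0; 0.3 -0.8 102 0.4 0 0.005 0; 0.3 -0.8 102 0.4 0 0.005 0; 0.3 -0.8 102 0.4 0 0.005 0; 0.3 -0.8 102 0.4 0 0.005 0'
python3 - <<'E'
from cell import *
from h import *
import cv2
s=state();print(jaw(s),s["joint_pos"],s["tcp_pos"],s["force"],s["wrist_torque"],s["width"])
p=snapshot("wrist");cv2.imwrite("pics/w3.png",p["pixels"][:,:,::-1])
p=snapshot("side");cv2.imwrite("pics/s3.png",cv2.resize(p["pixels"][150:290,170:350,::-1],None,fx=4,fy=4))
E
```

```text
time: 5.25
tcp_pos: [0.5344, -0.0025, 0.1184]
ee_rot: [0.319, 0.631, -0.631, -0.319]
force: [-0.3, -0.3, 1.4]
width: 0.351
(np.float64(126.29478139505095), array([ 5.88891355e-04,  6.77468987e-04, -9.99999597e-01])) [-5.11147888e-03  2.64807152e-01 -3.80997201e-01  9.24406552e-01
  6.80470282e-04 -6.38574630e-01] [ 0.53444427 -0.00250665  0.11838571] [-0.31745662 -0.30715224  1.36105136] [ 0.00899188 -0.05019444 -0.01819338] 0.35083119733346074
```

View pics/w3.png

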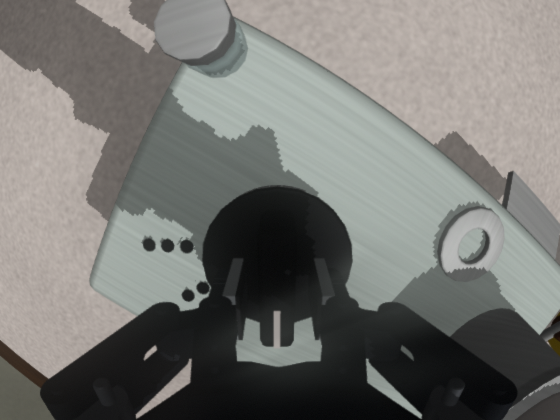

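View pics/s3.png

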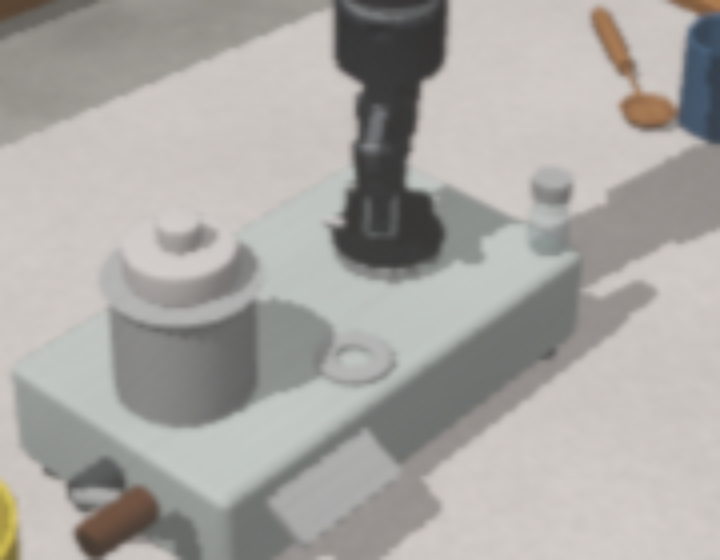

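```bash
python3 -m crank '0.5 0 0 0 0 0 0; 0.55 0 0 0 0 0 0; 0.6 0 0 0 0 0 0; 0.65 0 0 0 0 0 0; 0.7 0 0 0 0 0 0; 0.8 0 0 0 0 0 0; 1 0 0 0 0 0 0; 1 0 0 0 0 0 0; 1 0 0 0 0 0 0; 1 0 0 0 0 0 0'
python3 - <<'E'
from cell import *
from h import *
s=state();print(jaw(s),s["tcp_pos"],s["force"],s["wrist_torque"],s["width"])
E
```

```text
time: 6.6
tcp_pos: [0.5347, -0.0029, 0.1186]
ee_rot: [0.32, 0.631, -0.631, -0.319]
force: [1.7, -5.5, 4.1]
width: 0.175
(np.float64(126.28343921814002), array([ 1.24768055e-03, -1.02658699e-04, -9.99999216e-01])) [ 0.53474203 -0.0028591   0.11858665] [ 1.6849543  -5.45833602  4.14862652] [-1.07555542 -0.3522941  -0.02998378] 0.17549715068757624
```

```bash
python3 -m crank '1 0 -1 0 0 0 0; 1 0 -2 0 0 0 0; 1 0 -3 0 0 0 0; 1 0 -4 0 0 0 0; 1 0 -5 0 0 0 0; 1 0 -6 0 0 0 0; 1 0 -7 0 0 0 0; 1 0 -8 0 0 0 0; 1 0 -9 0 0 0 0; 1 0 -9.5 0 0 0 0'
python3 - <<'E'
from cell import *
from h import *
import cv2
s=state();print(jaw(s),s["tcp_pos"],s["force"],s["wrist_torque"],s["width"])
p=snapshot("side");cv2.imwrite("pics/s4.png",cv2.resize(p["pixels"][150:290,170:350,::-1],None,fx=4,fy=4))
E
```

```text
time: 7.85
tcp_pos: [0.5346, -0.0029, 0.1265]
ee_rot: [-0.32, -0.631, 0.631, 0.319]
force: [5.7, -4.0, -9.3]
width: 0.171
(np.float64(126.2833288497754), array([ 2.57557590e-04, -2.08285215e-04, -9.99999945e-01])) [ 0.53460672 -0.00290705  0.1265296 ] [ 5.71875533 -3.96357069 -9.27478857] [-0.90903382 -1.39899866 -0.03250174] 0.17101035417002963
```

View pics/s4.png

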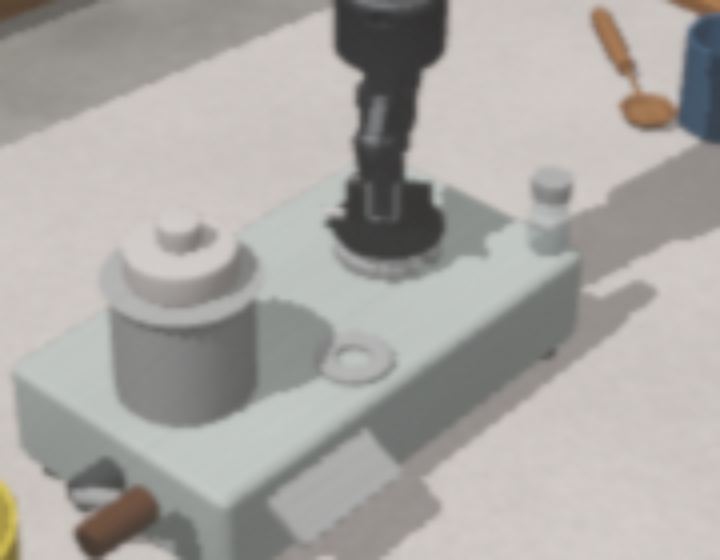

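```bash
python3 -m crank '1 0 -1 0 0 0 0; 1 0 -1.5 0 0 0 0; 1 0 -2 0 0 0 0; 1 0 -2 0 0 0 0; 1 0 -2 0 0 0 0; 1 0 -2 0 0 0 0; 1 0 -2 0 0 0 0; 1 0 -2 0 0 0 0; 1 0 -2 0 0 0 0; 1 0 -2 0 0 0 0'
python3 - <<'E'
from cell import *
from h import *
s=state();print(jaw(s),s["tcp_pos"],s["force"],s["wrist_torque"],s["width"],s["joint_pos"])
E
```

```text
time: 9.15
tcp_pos: [0.5346, -0.0029, 0.127]
ee_rot: [-0.319, -0.631, 0.631, 0.32]
force: [6.5, -4.2, -9.5]
width: 0.177
(np.float64(126.2847882500989), array([-5.84967170e-04, -2.32226135e-04, -9.99999802e-01])) [ 0.53458362 -0.00291138  0.12699974] [ 6.53190556 -4.2267265  -9.54221723] [-0.95687168 -1.49105911  0.00343162] 0.1766813740207083 [-5.30035918e-03  2.58435132e-01 -3.67965681e-01  9.44979242e-01
 -2.35323397e-04 -6.38589362e-01]
```

```bash
python3 -m crank '1 0 -2 0 0 0.08 0; 1 0 -2 0 0 0.16 0; 1 0 -2 0 0 0.25 0; 1 0 -2 0 0 0.34 0; 1 0 -2 0 0 0.43 0; 1 0 -2 0 0 0.52 0; 1 0 -2 0 0 0.61 0; 1 0 -2 0 0 0.7 0; 1 0 -2 0 0 0.79 0; 1 0 -2 0 0 0.79 0'
python3 - <<'E'
from cell import *
from h import *
import cv2
s=state();print(jaw(s),s["tcp_pos"],s["force"],s["wrist_torque"],s["width"])
p=snapshot("wrist");pickle.dump((s,p),open("w5.pkl","wb"));cv2.imwrite("pics/w5.png",p["pixels"][:,:,::-1])
E
```

```text
time: 10.4
tcp_pos: [0.5349, -0.0039, 0.1276]
ee_rot: [0.538, 0.458, -0.46, -0.537]
force: [6.6, -7.6, -10.4]
width: 0.17
(np.float64(80.95204709168621), array([-7.46390815e-04, -2.42910702e-03, -9.99996771e-01])) [ 0.53492435 -0.00391109  0.12755734] [  6.63540832  -7.587408   -10.37333983] [-1.56795208 -1.65525027  0.0194617 ] 0.16977323992515359
```

View pics/w5.png

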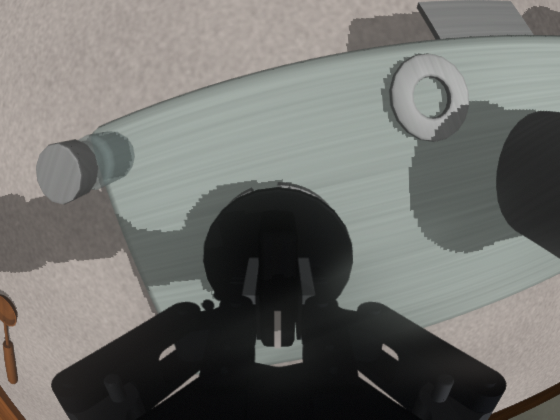

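```bash
python3 -m crank '1 0 -1 0 0 0 0; 1 0 0 0 0 0 0; 1 0 1 0 0 0 0; 1 0 2 0 0 0 0; 1 0 3 0 0 0 0; 1 0 4 0 0 0 0; 1 0 4 0 0 0 0; 1 0 4 0 0 0 0; 1 0 4 0 0 0 0; 1 0 4 0 0 0 0'
python3 - <<'E'
from cell import *
from h import *
s=state();print(jaw(s),s["tcp_pos"],s["force"],s["wrist_torque"],s["width"])
E
```

```text
time: 11.7
tcp_pos: [0.535, -0.004, 0.1242]
ee_rot: [0.538, 0.458, -0.46, -0.537]
force: [-0.2, -4.0, 7.0]
width: 0.173
(np.float64(80.98458492892733), array([-1.94323084e-04, -2.63936269e-03, -9.99996498e-01])) [ 0.53498155 -0.00400926  0.12417722] [-0.20369239 -4.01413609  6.98034911] [-0.94874144 -0.21522221 -0.05186674] 0.17317131414990744
```

```bash
python3 -m crank '1 0 0.5 0 0 0.007 0; 1 0 0.5 0 0 0.014 0; 1 0 0.5 0 0 0.021 0; 1 0 0.5 0 0 0.028 0; 1 0 0.5 0 0 0.035 0; 1 0 0.5 0 0 0.042 0; 1 0 0.5 0 0 0.049 0; 1 0 0.5 0 0 0.056 0; 1 0 0.5 0 0 0.063 0; 1 0 0.5 0 0 0.07 0'
python3 - <<'E'
from cell import *
from h import *
s=state();print(jaw(s),s["tcp_pos"],s["force"],s["wrist_torque"],s["width"])
E
```

```text
time: 12.95
tcp_pos: [0.535, -0.0041, 0.1242]
ee_rot: [0.554, 0.44, -0.441, -0.553]
force: [0.3, -4.1, 5.7]
width: 0.17
(np.float64(76.98673364191846), array([ 1.39447611e-04, -2.80330677e-03, -9.99996061e-01])) [ 0.53496573 -0.00405497  0.12417877] [ 0.3005573  -4.10519829  5.68708094] [-0.96514562 -0.28675328  0.22357725] 0.1700385786260001
```

```bash
python3 -m crank '1 0 0.6 0 0 0.007 0; 1 0 0.6 0 0 0.014 0; 1 0 0.6 0 0 0.021 0; 1 0 0.6 0 0 0.028 0; 1 0 0.6 0 0 0.035 0; 1 0 0.6 0 0 0.042 0; 1 0 0.6 0 0 0.049 0; 1 0 0.6 0 0 0.056 0; 1 0 0.6 0 0 0.063 0; 1 0 0.6 0 0 0.07 0'
python3 - <<'E'
from cell import *
from h import *
s=state();print(jaw(s),s["tcp_pos"],s["force"],s["wrist_torque"],s["width"])
E
```

```text
time: 14.2
tcp_pos: [0.535, -0.0041, 0.1241]
ee_rot: [0.569, 0.42, -0.421, -0.567]
force: [-0.5, -3.8, 6.6]
width: 0.173
(np.float64(72.99266816687786), array([ 5.35687828e-04, -3.14814950e-03, -9.99994901e-01])) [ 0.53498032 -0.00412908  0.1241264 ] [-0.53730134 -3.82637225  6.60199579] [-0.97228711 -0.21764222  0.25085558] 0.1729499530666816
```

```bash
python3 -m crank '1 0 0.6 0 0 0.007 0; 1 0 0.6 0 0 0.014 0; 1 0 0.6 0 0 0.021 0; 1 0 0.6 0 0 0.028 0; 1 0 0.6 0 0 0.035 0; 1 0 0.6 0 0 0.042 0; 1 0 0.6 0 0 0.049 0; 1 0 0.6 0 0 0.056 0; 1 0 0.6 0 0 0.063 0; 1 0 0.6 0 0 0.07 0'
python3 - <<'E'
from cell import *
from h import *
s=state();print(jaw(s),s["tcp_pos"],s["force"],s["wrist_torque"],s["width"])
E
```

```text
time: 15.45
tcp_pos: [0.535, -0.0042, 0.124]
ee_rot: [0.584, 0.4, -0.401, -0.582]
force: [-0.7, -3.5, 6.5]
width: 0.175
(np.float64(68.99039936095681), array([ 8.81855170e-04, -3.52426607e-03, -9.99993401e-01])) [ 0.53496905 -0.00423072  0.12397965] [-0.67663389 -3.50645699  6.49577854] [-1.07581341 -0.30573369  0.09933033] 0.17535123213690065
```

```bash
python3 -m crank '1 0 0.6 0 0 0.007 0; 1 0 0.6 0 0 0.014 0; 1 0 0.6 0 0 0.021 0; 1 0 0.6 0 0 0.028 0; 1 0 0.6 0 0 0.035 0; 1 0 0.6 0 0 0.042 0; 1 0 0.6 0 0 0.049 0; 1 0 0.6 0 0 0.056 0; 1 0 0.6 0 0 0.063 0; 1 0 0.6 0 0 0.07 0'
python3 - <<'E'
from cell import *
from h import *
s=state();print(jaw(s),s["tcp_pos"],s["force"],s["wrist_torque"],s["width"])
E
```

```text
time: 16.7
tcp_pos: [0.5349, -0.0045, 0.1222]
ee_rot: [0.598, 0.379, -0.38, -0.596]
force: [4.1, -5.5, -6.3]
width: 0.17
(np.float64(64.90492659814703), array([ 1.57448237e-04, -3.77078280e-03, -9.99992878e-01])) [ 0.53485386 -0.00445282  0.12217719] [ 4.13410051 -5.4523142  -6.29512719] [-1.05880245 -1.22232214 -0.03968475] 0.1697949964953777
```

```bash
python3 -m crank '1 0 -0.5 0 0 0 0; 1 0 0 0 0 0 0; 1 0 0.5 0 0 0 0; 1 0 1 0 0 0 0; 1 0 1.5 0 0 0 0; 1 0 2 0 0 0 0; 1 0 2.5 0 0 0 0; 1 0 2.8 0 0 0 0; 1 0 2.8 0 0 0 0; 1 0 2.8 0 0 0 0'
python3 - <<'E'
from cell import *
from h import *
s=state();print(jaw(s),s["tcp_pos"],s["force"],s["wrist_torque"],s["width"])
E
```

```text
time: 17.95
tcp_pos: [0.5349, -0.0045, 0.1187]
ee_rot: [0.598, 0.378, -0.38, -0.596]
force: [2.8, -5.0, -0.3]
width: 0.177
(np.float64(64.84486946153322), array([-2.27479816e-04, -3.63711445e-03, -9.99993360e-01])) [ 0.5348859  -0.00448844  0.11865079] [ 2.7554363  -5.03957099 -0.33799527] [-0.93210758 -0.73777058 -0.14704654] 0.17727076186330465
```

```bash
python3 -m crank '0.6 0 0 0 0 0 0; 0.5 0 0 0 0 0 0; 0.3 0 0 0 0 0 0; 0.2 0 0 0 0 0 0; 0.2 0 0 0 0 0 0; 0.2 0 -10 0 0 0 0; 0.2 0 -25 0 0 0 0; 0.2 0 -45 0 0 0 0; 0.2 0 -70 0 0 0 0; 0.2 0 -100 0 0 0 0'
python3 - <<'E'
from cell import *
from h import *
import cv2
s=state();print(jaw(s),s["tcp_pos"],s["force"],s["wrist_torque"],s["width"])
p=snapshot("wrist");pickle.dump((s,p),open("w6.pkl","wb"));cv2.imwrite("pics/w6.png",p["pixels"][:,:,::-1])
p=snapshot("side");cv2.imwrite("pics/s6.png",cv2.resize(p["pixels"][150:290,170:350,::-1],None,fx=4,fy=4))
E
```

```text
time: 19.2
tcp_pos: [0.5349, -0.0042, 0.2205]
ee_rot: [0.598, 0.379, -0.38, -0.596]
force: [0.4, 1.1, -0.4]
width: 0.398
(np.float64(64.84087112613457), array([ 4.19967540e-04, -3.65212715e-03, -9.99993243e-01])) [ 0.53490515 -0.00415078  0.22050413] [ 0.36792129  1.11251402 -0.36302302] [ 0.05649193 -0.00295019  0.01126263] 0.39803608879314034
```

View pics/w6.png

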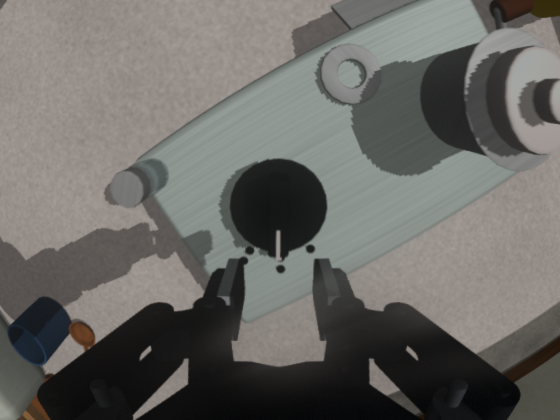

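View pics/s6.png

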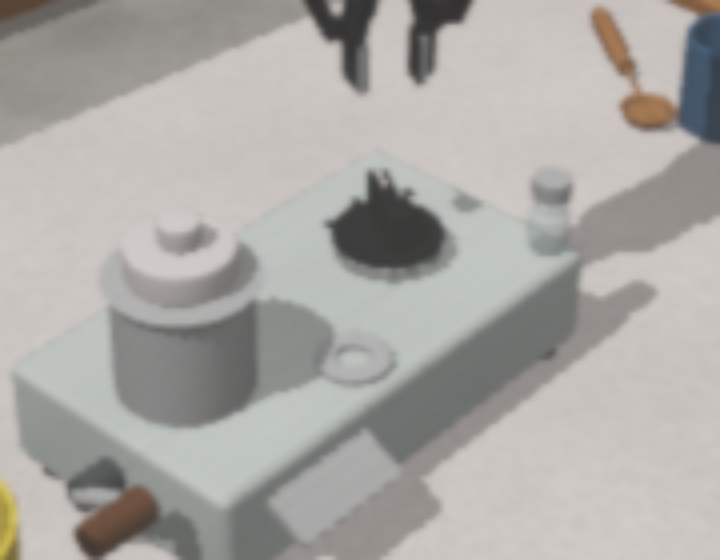

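Run:
```python
import cv2,numpy as np
for n in("s3","s4","s6"):
    g=cv2.imread(f"pics/{n}.png",0)
    print(n,[int(np.where(g[:285,x]<70)[0].max()) for x in range(350,441,15)])
```

```text
s3 [254, 261, 264, 265, 263, 257, 238]
s4 [246, 253, 255, 255, 253, 247, 230]
s6 [254, 261, 264, 265, 263, 257, 22]
```

```bash
python3 -c "
from cell import *
print(job_done(),state()['time'])"
```

```text
the job is handed in; nothing more can be done
the job is handed in; nothing more can be done
```

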